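# Clamp and stamp a soap bar with the two-stage press key

### The arm

A 6-joint arm with a two-finger parallel gripper is mounted at the origin on the work surface. World frame = base frame: x ahead of the robot, y to its left, z up, the work surface at z = 0. Lengths are in m, angles in rad, forces in N, time in s.
With the tool pointing down it reaches from about 0.325 to 0.775 m from the base axis. Payload 5.5 kg.
Tool frame: the origin (TCP) lies between the finger pads; the fingertips stand 19 mm ahead of it and the grasp point (between the pads) is the TCP; z points along the fingers, y is the line along which they close (so a half turn about z gives the same grasp; the last joint's range is limited). The gripper opens to 85 mm and grips with 20 to 120 N. Pads are 22 mm wide; open, the fingers measure 114 mm over their backs; the gripper's body (76 mm by 85 mm) begins 54 mm behind the grasp point. The pads swing forward as they close: fully open they stand 13 mm farther back than shut.
Start: joints at [-1.274, 0.091, 1.231, -0, 1.82, -0.057], TCP at [0.208, -0.563, 0.25] pointing down, gripper open.
Joint ranges: [-2.87, 2.87], [-0.86, 2.18], [0.17, 2.46], [-1.51, 4.65], [0.06, 2.69], [-2.65, 2.65]. Speed limits (rad/s): [2.57, 2.57, 3.01, 3.14, 3.14, 3.14].

### API

Orientations are given as [roll, pitch, yaw] about the fixed x, y, z axes, in that order (R = Rz(yaw) Ry(pitch) Rx(roll)).
In Python, from cell import ctrl, vision, ticket gives the robot as it stands.
- The arm moves only by the tool apply_moves, never from a script. Its argument "deltas" is a list of rows, each a list of 3 entries, a list of its own where there are three numbers: the shift along the tool's x, y, z in cm, then the turn, a rotation vector about the tool's x, y, z in rad, then the finger opening in cm, from 0 to 8.54. A call has 1 to 12 rows; each row shifts and turns the commanded pose from where the row before left it, along the tool's axes as they then stand; what a row does not reach is not made up. A row lasts 1/8 s, in which the tool goes at most 62.5 mm and 10.7 degrees, less where a joint would pass 70% of its speed; a pose out of reach is approached as far as the arm can. A call is refused whole if a number of a shift passes 6.25 or a number of a turn 0.188, either way. A call with a gripper value outside its range is refused whole. The fingers move at their own pace and stop on an object; the grip force is fixed at half the most. Time passes only in rows, so rows that do not move let the fingers close. It gives the time, the measured TCP pose, the force, the opening and the grip force at its end, in the units of the state.
- ctrl.sense(): the state, without advancing time (a new reading comes with each control period).
- vision.grab_frame(name): name is "scene" or "top" or "wrist"; returns a dict with "img" (400x640x3 uint8, red, green, blue), "K" (3x3 intrinsics, pixels), "R" (3x3) and "t" (3): a world point X has camera coordinates R X + t. Camera axes: x right, y down, z forward; pixel columns grow to the right and rows downward; lengths in m; the calibration is good to about 2 mm. The wrist camera is an equidistant fisheye: a pixel r from the principal point sees the ray r / f radians off the axis. A picture is of the moment at which its call begins. There is no depth.
- ticket.sign_off(): hands the job in; it is judged then, once.
Trained networks look in a picture, given as the dict that the camera call returned (one of the last four; its "shot" number tells which), for a name from the list of things; names that differ only in an ending like _2 or _b are one class to them, and where a whole thing is asked for, a point or a joint stands for the part that bears it (a point fixed in the world has none). Each returns a list of dicts, best first, with "score" (0 to 1); they miss things now and then, are a little off and sometimes report something else, mostly with a low value. They report only what shows in the picture. A call takes as long as a camera call.
- vision.spot_in(picture, name): "point" ([column, row] in pixels, amid what is visible of it).
- vision.spot_point(picture, name): "point" ([column, row] in pixels: a listed point, or the origin of a listed thing).
The state is a dict: "t": time; "joint_pos": joint angles; "qvel": joint speeds; "joint_efforts": joint torques, N m; "ee_pos": TCP position; "ee_rot": TCP orientation; "contact_force": force on the tool from outside, world axes, zero at the start; "wrist_torque": the same for the moment, N m; "finger_gap": finger opening in m; "grasp_force": force on a finger pad.
Only numpy, scipy, OpenCV 4.12 (cv2) and the standard library are available. Lean on these libraries where they do the work, as an engineer would, in place of code of your own. Each camera call takes 0.05 s, during which the arm holds its last target. There are 200 camera calls.

### The job

Stamp the soap bar that sits in one of the two bench presses: push that press's round black key straight down to its first click and keep it there for a good second, so that the frame holds the bar down, then press the key fully down to drive the stamp, and let go so that the key springs all the way back. Do not push the key of the empty press.

Things in the scene. Friction and masses are not known exactly. Their poses are not given: they have to be found in the camera images.
- key_top (a point): Top centre of the loaded press's key, a black round cap 48 mm across and 12 mm thick; 93 mm above the table when up. Pressed straight down: 12 mm at 1.5-3 N until its collar sits on the housing (first click); there the force jumps to 9 N; then 10 mm more at 9-12 N to a hard stop. It springs back. z up; y points along the press bed towards the bar and column.
- first_stage (a joint): First-stage travel of that key, in m: 0 up, 0.012 at the first click and beyond; an open steel frame comes down on the bar with it. The press: grey bed 120 x 280 x 22 mm; from the key along y: white speckled soap bar (95 x 60 x 28 mm, lying across) centred at 157 mm, under an overhung arm and column that begin at 140 mm and rise to 147 mm.
- second_stage (a joint): Second-stage travel of the same key, in m, added to the first: 0 until past the first click, 0.010 fully pressed (key top then 71 mm above the table). It drives the brass stamp into the bar.
- spare_first_stage (a joint): First-stage travel of the key of the other press, the same machine but with no bar in it, in m: 0 up, 0.012 at its first click.

How it is judged:
By the outcome, as a careful person would: the job done as asked, in the order asked, and still so for the second after the job is handed in, with the robot touching nothing.
It also fails if it takes over 32 s, if anything falls off the work surface, if the arm or the gripper's body presses on something with over 40 N, if the wrist force passes 120 N, or if a joint passes its speed limit or range.

## Working session

There is one attempt and no reset: what is moved stays moved. The work goes in short steps, Python scripts to look and compute and a tool call to move; the robot and the scene stay as the last step left them, time stands still between calls to the robot, and variables do not carry over. Pictures are saved under pics/ and viewed, at most 10 in all, crops included, and the job is handed in when it is done.

Besides the shell and the picture viewer there is one more tool, called after "Call:" as name(argument=value, ...), one argument or row to a line, values as JSON. apply_moves: Moves the arm, as the interface text tells. Its arguments: {"type":"object","properties":{"deltas":{"type":"array","items":{"type":"array"}}},"required":["deltas"]}

```bash
mkdir -p pics; python3 - <<'E'
from cell import ctrl, vision
import cv2
s=ctrl.sense();print({k:s[k] for k in ("t","ee_pos","ee_rot","contact_force","finger_gap")})
for n in ("scene","top"):
    f=vision.grab_frame(n); cv2.imwrite(f"pics/{n}0.png",f["img"][:,:,::-1])
    print(n,f["K"],f["R"],f["t"])
    for nm in ("key_top","spare_first_stage","first_stage"):
        print(nm,"in",vision.spot_in(f,nm)[:3],"pt",vision.spot_point(f,nm)[:3] if nm=="key_top" else "")
E
```

```text
{'t': 0.0, 'ee_pos': array([ 0.20782091, -0.56260392,  0.24913452]), 'ee_rot': array([-3.13963611e+00, -1.38856797e-04,  3.53866410e-01]), 'contact_force': array([ 0.47943129, -0.07788014, -0.55453292]), 'finger_gap': 0.08528578882559458}
scene [[465.78200762   0.         311.41773998]
 [  0.         465.78200762 208.28060203]
 [  0.           0.           1.        ]] [[-0.62162291  0.78312504  0.01732439]
 [ 0.47526714  0.39464997 -0.78636668]
 [-0.6226605  -0.48058983 -0.61751706]] [ 0.35915308 -0.15066047  1.15815218]
key_top in [{'point': [214.2, 167.8], 'score': 0.9}] pt [{'point': [207.6, 159.5], 'score': 0.59}]
spare_first_stage in [{'point': [518.8, 350.0], 'score': 0.57}] pt 
first_stage in [{'point': [218.9, 180.9], 'score': 0.82}] pt 
top [[405.90758577   0.         321.58383269]
 [  0.         405.90758577 198.66409667]
 [  0.           0.           1.        ]] [[-0.0015108  -0.99999756  0.00161438]
 [-0.99726531  0.00138739 -0.0738917 ]
 [ 0.07388928 -0.0017216  -0.99726497]] [-0.04441122  0.5661742   0.90793206]
key_top in [{'point': [438.9, 218.0], 'score': 0.75}] pt [{'point': [439.0, 217.4], 'score': 0.81}]
spare_first_stage in [{'point': [205.2, 208.3], 'score': 0.96}] pt 
first_stage in [] pt
```

View pics/scene0.png

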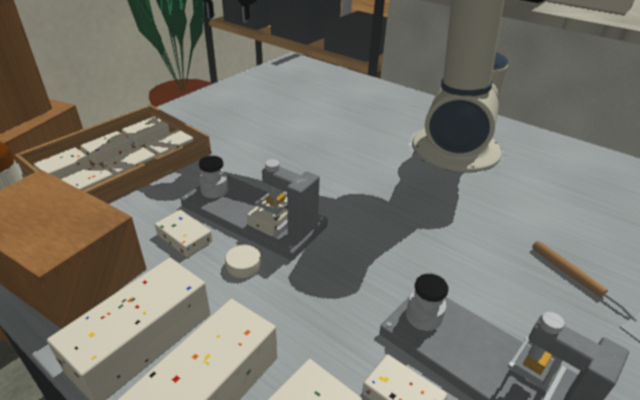

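View pics/top0.png

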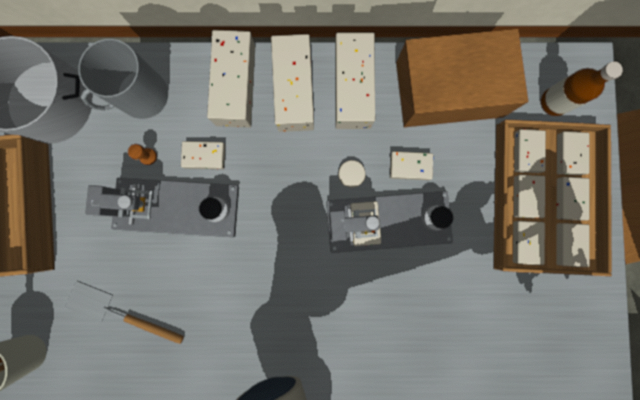

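The loaded press is the one with the speckled bar under its arm: key at top (439,217) and scene (210,163). The other press, at top (211,208) and scene (431,287), has an empty bed with frame and brass only.

```bash
cat > h.py <<'E'
import numpy as np
def ray(f,p):
    d=np.linalg.solve(np.array(f["K"]),[p[0],p[1],1.]); R=np.array(f["R"]); return -R.T@np.array(f["t"]), R.T@d
def onz(f,p,z):
    c,d=ray(f,p); return c+d*(z-c[2])/d[2]
E
python3 - <<'E'
from h import *
from cell import ctrl, vision
import cv2
from scipy.spatial.transform import Rotation as Ro
P={}
for n in ("top","scene"):
    f=vision.grab_frame(n); im=f["img"]
    p=vision.spot_point(f,"key_top")[0]["point"]
    c=[439,217] if n=="top" else [210,163]
    m=(im.max(2)<40).astype(np.uint8); 
    k,l,st,ce=cv2.connectedComponentsWithStats(m)
    i=np.argmin(np.hypot(*(ce[1:]-c).T))+1
    print(n,"net",p,onz(f,p,.093),"blob",ce[i],st[i],onz(f,ce[i],.089))
s=ctrl.sense();print(s["ee_pos"],Ro.from_euler("xyz",s["ee_rot"]).as_matrix().round(3))
E
```

```text
top net [439.7, 216.1] [ 0.5236265  -0.29367199  0.093     ] blob [441.60949868 216.9525066 ] [431 206  22  23 379] [ 0.52194135 -0.29884052  0.089     ]
scene net [207.8, 161.8] [ 0.52868433 -0.30132039  0.093     ] blob [210.38768116 163.67391304] [199 157  23  15 276] [ 0.5261102  -0.29737783  0.089     ]
[ 0.20788067 -0.56285117  0.25029782] [[ 0.938  0.346  0.   ]
 [ 0.346 -0.938 -0.   ]
 [ 0.     0.    -1.   ]]
```

Call:
apply_moves(
  deltas=[
    [[3,-1.1,0],[0,0,0],0],
    [[5,-1.8,0],[0,0,0],0],
    [[5,-1.8,0],[0,0,0],0],
    [[5,-1.8,0.5],[0,0,0],0],
    [[5,-1.8,0.5],[0,0,0],0],
    [[5,-1.8,1],[0,0,0],0],
    [[5,-1.8,1],[0,0,0],0],
    [[3.8,-1.3,1],[0,0,0],0],
    [[2,-0.7,1],[0,0,0],0],
    [[0,0,0],[0,0,0],0],
    [[0,0,0],[0,0,0],0],
  ],
)

```text
t: 2.08
ee_pos: [0.523, -0.2991, 0.2007]
ee_rot: [3.141, 0.0, 0.353]
contact_force: [-0.3, -0.5, -0.3]
finger_gap: -0.0002
grasp_force: 0.0
```

```bash
cat >> h.py <<'E'
def wray(f,p):
    K=np.array(f["K"]); u=(np.array(p,float)-K[:2,2])/np.array([K[0,0],K[1,1]]); th=np.hypot(*u)
    d=np.array([*(u/max(th,1e-9)*np.sin(th)),np.cos(th)]); R=np.array(f["R"]); return -R.T@np.array(f["t"]), R.T@d
def wonz(f,p,z):
    c,d=wray(f,p); return c+d*(z-c[2])/d[2]
E
cat > look.py <<'E'
from h import *
from cell import ctrl, vision
import cv2,sys
s=ctrl.sense();print(s["t"],s["ee_pos"],s["ee_rot"],s["contact_force"],s["finger_gap"])
for n in sys.argv[2:]:
    f=vision.grab_frame(n); im=f["img"]; cv2.imwrite(f"pics/{n}{sys.argv[1]}.png",im[:,:,::-1])
    for r in vision.spot_point(f,"key_top")[:3]:
        print(n,r,(wonz if n=="wrist" else onz)(f,r["point"],.093))
E
python3 look.py 1 wrist scene top
```

```text
2.075 [ 0.52295622 -0.29909545  0.20067774] [3.14096245e+00 3.85627422e-04 3.52617936e-01] [-0.34681481 -0.47868375 -0.30729273] -0.00023397893665394172
wrist {'point': [319.6, 207.5], 'score': 0.71} [ 0.5237466  -0.29929597  0.093     ]
scene {'point': [207.3, 161.0], 'score': 0.97} [ 0.52734888 -0.30427983  0.093     ]
top {'point': [439.9, 216.6], 'score': 0.62} [ 0.52257404 -0.2940689   0.093     ]
```

View pics/wrist1.png

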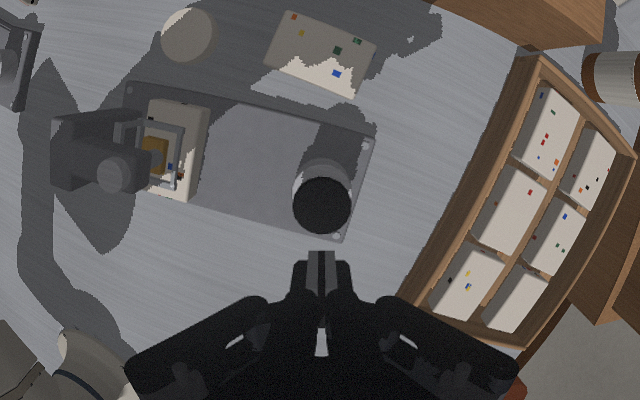

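View pics/scene1.png

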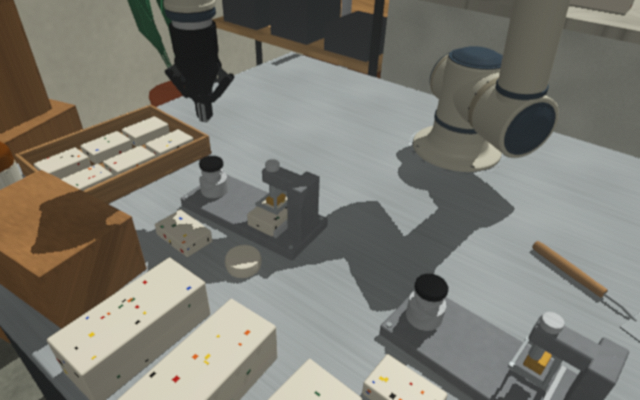

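The wrist view shows the loaded press (bar visible at 180,150) with its key cap at (321,206). It locates the key at (0.524, -0.299), right under the closed fingers, so I'll go down.

Call:
apply_moves(
  deltas=[
    [[0,0,2],[0,0,0],0],
    [[0,0,3],[0,0,0],0],
    [[0.07,0,2],[0,0,0],0],
    [[0,0,0.8],[0,0,0],0],
    [[0,0,0.3],[0,0,0],0],
    [[0,0,0],[0,0,0],0],
  ],
)

```text
t: 3.12
ee_pos: [0.5247, -0.298, 0.1201]
ee_rot: [3.141, -0.001, 0.354]
contact_force: [-0.4, 0.0, -0.6]
finger_gap: -0.0001
grasp_force: 0.0
```

```bash
python3 look.py 2 wrist
```

```text
3.125 [ 0.52467187 -0.29800049  0.12008225] [ 3.14057780e+00 -7.71259025e-04  3.53797482e-01] [-0.42653717  0.04659402 -0.55626325] -6.334758884077383e-05
wrist {'point': [323.1, 260.1], 'score': 0.93} [ 0.52415311 -0.30107279  0.093     ]
```

Call:
apply_moves(
  deltas=[
    [[0,0.1,0.5],[0,0,0],0],
    [[0,0,0.3],[0,0,0],0],
    [[0,0,0.3],[0,0,0],0],
    [[0,0,0.2],[0,0,0],0],
    [[0,0,0],[0,0,0],0],
  ],
)

```text
t: 3.85
ee_pos: [0.5248, -0.2989, 0.1064]
ee_rot: [3.141, -0.0, 0.354]
contact_force: [0.4, -0.6, 1.1]
finger_gap: 0.0002
grasp_force: 1.1
```

```bash
python3 look.py 3 scene; python3 -c "
import cv2;i=cv2.imread('pics/scene3.png')[100:270,140:350];cv2.imwrite('pics/c3.png',cv2.resize(i,None,fx=3.5,fy=3.5))"
```

```text
3.85 [ 0.52479146 -0.29886495  0.10639317] [ 3.14113384e+00 -2.13267948e-04  3.53770725e-01] [ 0.44587052 -0.5984025   1.10149338] 0.00018362448512486526
scene {'point': [208.3, 163.0], 'score': 0.79} [ 0.53098815 -0.29728133  0.093     ]
```

View pics/c3.png

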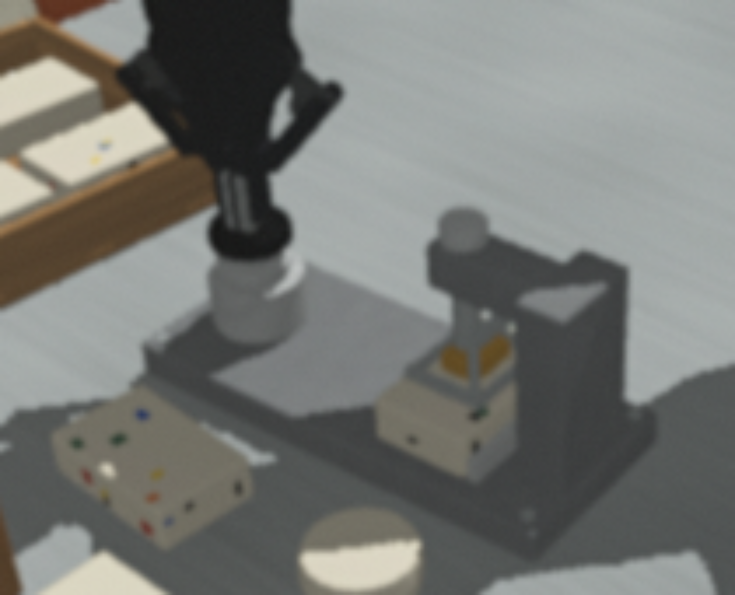

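The fingertips stand on the middle of the cap (crop 250,225), about 5 mm down, and the frame is coming down on the bar. I'll creep to the click.

Call:
apply_moves(
  deltas=[
    [[0,0,0.25],[0,0,0],0],
    [[0,0,0.2],[0,0,0],0],
    [[0,0,0.05],[0,0,0],0],
    [[0,0,0],[0,0,0],0],
  ],
)

```text
t: 4.45
ee_pos: [0.5248, -0.2989, 0.1014]
ee_rot: [3.141, -0.0, 0.354]
contact_force: [0.7, -1.0, 3.1]
finger_gap: -0.0002
grasp_force: 1.4
```

Call:
apply_moves(
  deltas=[
    [[0,0,0.07],[0,0,0],0],
    [[0,0,0],[0,0,0],0],
    [[0,0,0],[0,0,0],0],
  ],
)

```text
t: 4.82
ee_pos: [0.5248, -0.2988, 0.1007]
ee_rot: [3.141, -0.0, 0.354]
contact_force: [1.5, -0.8, 3.4]
finger_gap: -0.0002
grasp_force: 1.5
```

Call:
apply_moves(
  deltas=[
    [[0,0,0.05],[0,0,0],0],
    [[0,0,0],[0,0,0],0],
    [[0,0,0],[0,0,0],0],
  ],
)

```text
t: 5.2
ee_pos: [0.5248, -0.2988, 0.1001]
ee_rot: [3.141, -0.0, 0.354]
contact_force: [0.6, -1.8, 3.0]
finger_gap: -0.0002
grasp_force: 1.5
```

Call:
apply_moves(
  deltas=[
    [[0,0,0.04],[0,0,0],0],
    [[0,0,0],[0,0,0],0],
    [[0,0,0],[0,0,0],0],
  ],
)

```text
t: 5.58
ee_pos: [0.5248, -0.2988, 0.1001]
ee_rot: [3.141, -0.0, 0.354]
contact_force: [1.3, -2.0, 5.9]
finger_gap: -0.0001
grasp_force: 2.6
```

The arm stopped at z = 0.1001 and the force jumped to 5.9 N, so the collar is seated (between 3 and 9 N). I'll hold here for 1.5 s.

Call:
apply_moves(
  deltas=[
    [[0,0,0],[0,0,0],0],
    [[0,0,0],[0,0,0],0],
    [[0,0,0],[0,0,0],0],
    [[0,0,0],[0,0,0],0],
    [[0,0,0],[0,0,0],0],
    [[0,0,0],[0,0,0],0],
    [[0,0,0],[0,0,0],0],
    [[0,0,0],[0,0,0],0],
    [[0,0,0],[0,0,0],0],
    [[0,0,0],[0,0,0],0],
    [[0,0,0],[0,0,0],0],
    [[0,0,0],[0,0,0],0],
  ],
)

```text
t: 7.08
ee_pos: [0.5248, -0.2988, 0.1001]
ee_rot: [3.141, -0.0, 0.354]
contact_force: [1.0, -1.1, 5.2]
finger_gap: -0.0003
grasp_force: 2.6
```

Held steadily. Next is the second stage, 10 mm plus the compliance.

Call:
apply_moves(
  deltas=[
    [[0,0,0.2],[0,0,0],0],
    [[0,0,0.25],[0,0,0],0],
    [[0,0,0.25],[0,0,0],0],
    [[0,0,0.2],[0,0,0],0],
    [[0,0,0.1],[0,0,0],0],
    [[0,0,0.05],[0,0,0],0],
    [[0,0,0],[0,0,0],0],
    [[0,0,0],[0,0,0],0],
  ],
)

```text
t: 8.07
ee_pos: [0.5248, -0.2989, 0.0912]
ee_rot: [3.14, -0.001, 0.354]
contact_force: [-2.7, -0.1, 10.6]
finger_gap: 0.0004
grasp_force: 5.8
```

Call:
apply_moves(
  deltas=[
    [[0,0,0.1],[0,0,0],0],
    [[0,0,0.1],[0,0,0],0],
    [[0,0,0],[0,0,0],0],
    [[0,0,0],[0,0,0],0],
  ],
)

```text
t: 8.57
ee_pos: [0.5249, -0.2989, 0.0899]
ee_rot: [3.14, -0.001, 0.354]
contact_force: [-3.4, -0.1, 15.0]
finger_gap: -0.0003
grasp_force: 7.3
```

Call:
apply_moves(
  deltas=[
    [[0,0,0.08],[0,0,0],0],
    [[0,0,0],[0,0,0],0],
    [[0,0,0],[0,0,0],0],
    [[0,0,0],[0,0,0],0],
  ],
)

```text
t: 9.07
ee_pos: [0.5249, -0.2989, 0.0899]
ee_rot: [3.14, -0.001, 0.354]
contact_force: [-6.1, 1.5, 17.7]
finger_gap: -0.0002
grasp_force: 8.8
```

Call:
apply_moves(
  deltas=[
    [[0,0,-0.4],[0,0,0],0],
    [[0,0,-0.5],[0,0,0],0],
    [[0,0,-0.5],[0,0,0],0],
    [[0,0,-0.6],[0,0,0],0],
    [[0,0,-0.8],[0,0,0],0],
    [[0,0,-1.5],[0,0,0],0],
    [[0,0,-3],[0,0,0],0],
    [[0,0,-3],[0,0,0],0],
    [[0,0,-1],[0,0,0],0],
    [[0,0,0],[0,0,0],0],
    [[0,0,0],[0,0,0],0],
  ],
)

```text
t: 10.45
ee_pos: [0.5242, -0.2984, 0.1975]
ee_rot: [-3.139, 0.002, 0.354]
contact_force: [0.1, 0.6, 0.4]
finger_gap: 0.0
grasp_force: 0.0
```

```bash
python3 look.py 4 scene wrist; python3 -c "
import cv2;i=cv2.imread('pics/scene4.png')[100:270,140:350];cv2.imwrite('pics/c4.png',cv2.resize(i,None,fx=3.5,fy=3.5))"
```

```text
10.45 [ 0.52420828 -0.2984186   0.19751433] [-3.13926040e+00  1.71505166e-03  3.53821445e-01] [0.10984522 0.62865707 0.40300597] 1.0182749070487301e-05
scene {'point': [207.8, 160.7], 'score': 0.94} [ 0.52597962 -0.30436079  0.093     ]
wrist {'point': [323.6, 210.2], 'score': 0.55} [ 0.52480236 -0.30171681  0.093     ]
```

View pics/c4.png

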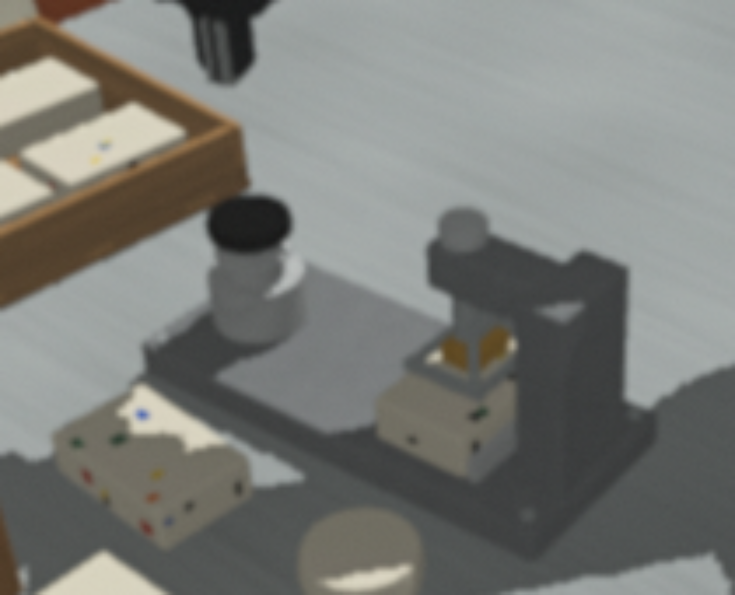

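The key is back up (crop 250,220; scene row 160.7, against 161 before the press). The frame has lifted off the bar and nothing touches the arm.

```bash
python3 -c "
from cell import ticket
print(ticket.sign_off())"
```

```text
the job is handed in; nothing more can be done
None
```

I stamped the bar in the loaded press and handed the job in at about 10.5 s: key held at its first click for about 1.5 s, pressed to the hard stop, then released, and it sprang all the way back; the empty press's key was not touched.

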